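Put the sharpening stones back in their holders

ROBOT

A 7-joint arm with a two-finger parallel gripper is mounted at the origin on the work surface. World frame = base frame: x ahead of the robot, y to its left, z up, the work surface at z = 0. Lengths are in m, angles in rad, forces in N, time in s.
With the tool pointing down it reaches from about 0.4 to 0.85 m from the base axis. Payload 10.4 kg.
Tool frame: the origin (TCP) lies where the fingers leave the gripper's body, on its centre line; the fingertips stand 70 mm ahead of it and the grasp point (between the pads) lies 51 mm ahead of it; y points along the fingers, x is the direction in which the jaws open and shut, and the axes are right-handed (so a half turn about y gives the same grasp; the last joint's range is limited). The gripper opens to 87 mm and grips with 3 to 60 N. Pads are 19 mm wide; open, the fingers measure 117 mm over their backs; the gripper's body (75 mm by 190 mm) begins 51 mm behind the grasp point.
Start: joints at [1.077, 0.332, -0.065, 1.46, 0.022, 1.35, -0.088], TCP at [0.284, -0.557, 0.292] pointing down, gripper open.
Joint ranges: [-2.6, 2.6], [-0.5, 2.12], [-1.47, 1.34], [0.16, 2.42], [-1.27, 4.41], [0.06, 2.06], [-2.6, 2.6]. Speed limits (rad/s): [2.22, 2.22, 2.79, 2.79, 3.14, 3.14, 3.14].

INTERFACE

Orientations are given as a unit quaternion [x, y, z, w].
In Python, from plant import ctrl gives the robot as it stands.
- The arm moves only by the tool jog_arm, never from a script. Its arguments are lists of equal length, an entry for each row: "delta_pos": the shift along the tool's x, y, z as a fraction of full scale, a list of three; "yaw": the turn about the tool's y as a fraction of full scale. In form: {"delta_pos": [[x, y, z], ...], "yaw": [yaw, ...]}. A call has 1 to 8 rows; each row is the pose to reach, as a shift and turn from the pose commanded when the call began, along the tool's axes at that moment; what a row does not reach only later rows make up. Full scale, the value 1, is 0.1 m for a shift and 0.5 rad for a turn. A row lasts 1/8 s, in which the tool goes at most 62.5 mm and 10.7 degrees, less where a joint would pass 70% of its speed; a pose out of reach is approached as far as the arm can. A call with a number of a shift or a turn outside -1 to 1 is refused whole. A call with a gripper value outside its range is refused whole. "jaw" is the gripper command: -1 is fully open, 1 is shut, values between are in proportion, set as the call begins (left out, the last holds). The fingers move at their own pace and stop on an object; the grip force is fixed at half the most. Time passes only in rows, so rows that repeat a pose let the fingers close. It gives the time, the measured TCP pose, the force and the opening at its end, in the units of the state.
- ctrl.read_state(): the state, without advancing time (a new reading comes with each control period).
- ctrl.read_camera(name): name is "scene" or "top"; returns a dict with "frame" (420x560x3 uint8, red, green, blue), "range_z" (420x560 float32, m along the optical axis (not along the pixel's ray), 0 where there is no reading), "fx", "fy", "cx", "cy" (pixels), "R" (3x3) and "t" (3): a world point X has camera coordinates R X + t. Camera axes: x right, y down, z forward; pixel columns grow to the right and rows downward; lengths in m; the calibration is good to about 2 mm. A picture is of the moment at which its call begins.
- ctrl.close_job(): hands the job in, once; it reports no verdict.
The state is a dict: "time_s": time; "joints": joint angles; "joint_velocities": joint speeds; "joint_torque": joint torques, N m; "eef_pos": TCP position; "orientation": TCP orientation; "wrist_force": force on the tool from outside, world axes, zero at the start; "wrist_torque": the same for the moment, N m; "opening": finger opening in m.
Only numpy, scipy, OpenCV 4.12 (cv2) and the standard library are available. Lean on these libraries where they do the work, as an engineer would, in place of code of your own. Each camera call takes 0.05 s, during which the arm holds its last target. There are 200 camera calls.

TASK

The stones for sharpening hoes and sickles have been left in a stack. Take the stack down from the top, one stone at a time, and set each stone gently (not dropped) into the holder made for its shape and size, lying flat inside the rim, in the middle and lined up with it. Leave the oil bottle and the tin standing where they are.

Things in the scene. Friction and masses are not known exactly. Their poses are not given: they have to be found in the camera images.
- slip_stone: small rectangular slip stone lying on top of the stack, 34 (x) x 24 (y) x 24 (z) mm, about 50 g. Whetstone, grey-brown. Origin: centre of its underside, x along its length, z up. Rests on the puck stone
- puck_stone: round puck, 48 mm across and 28 mm high, about 120 g, second from the top. Whetstone, grey-brown. Origin: centre of its underside, z up. Rests on the coarse stone
- coarse_stone: rectangular coarse stone 125 (x) x 54 (y) x 25 (z) mm, about 0.36 kg, third from the top. Whetstone, grey-brown. Origin: centre of its underside, x along its length, z up. Rests on the bench stone
- bench_stone: long rectangular bench stone 190 (x) x 62 (y) x 25 (z) mm, about 0.62 kg, bottom of the stack. Whetstone, grey-brown. Origin: centre of its underside, x along its length, z up. Lies on the bench top
- slip_holder: holder of the slip stone: a low plywood tray with a rectangular recess 50 (x) x 40 (y) mm, outside 66 x 56 mm, 8 mm of play all round its stone. Fixed to the bench. Floor 5 mm above the origin, rim top 10 mm above the origin (so the rim stands 5 mm above the floor), rim 8 mm thick. Origin: centre of the underside, on the bench top; z up, x along the recess's longer side
- puck_holder: holder of the puck stone: a low plywood tray with a round recess 64 mm across, outside 80 mm across, 8 mm of play all round its stone. Fixed to the bench. Floor 5 mm above the origin, rim top 10 mm above the origin (so the rim stands 5 mm above the floor), rim 8 mm thick. Origin: centre of the underside, on the bench top; z up
- coarse_holder: holder of the coarse stone: a low plywood tray with a rectangular recess 141 (x) x 70 (y) mm, outside 157 x 86 mm, 8 mm of play all round its stone. Fixed to the bench. Floor 5 mm above the origin, rim top 10 mm above the origin (so the rim stands 5 mm above the floor), rim 8 mm thick. Origin: centre of the underside, on the bench top; z up, x along the recess's longer side
- bench_holder: holder of the bench stone: a low plywood tray with a rectangular recess 206 (x) x 78 (y) mm, outside 222 x 94 mm, 8 mm of play all round its stone. Fixed to the bench. Floor 5 mm above the origin, rim top 10 mm above the origin (so the rim stands 5 mm above the floor), rim 8 mm thick. Origin: centre of the underside, on the bench top; z up, x along the recess's longer side
- oil_bottle: bystander: amber glass oil bottle standing on the bench, 52 mm across, 150 mm high. Origin: centre of its underside, z up. Leave alone
- tin: bystander: open steel tin standing on the bench, 66 mm across, 80 mm high. Origin: centre of its underside, z up. Leave alone

How it is judged:
On the way, in this order (a step that is already met when the one before it is completed fails the run):
1. the small slip stone, the top of the stack, is set in its holder (horizontal distance between slip_stone and slip_holder below 0.013 m and z of slip_stone in the frame of slip_holder between 0.002 and 0.008 m and angle between slip_stone's own z axis and vertical below 0.07 rad and angle between the x axis of slip_stone and the x axis of slip_holder, either way round below 0.35 rad), for 0.2 s.
2. the round puck stone, second from the top, is set in its holder (horizontal distance between puck_stone and puck_holder below 0.013 m and z of puck_stone in the frame of puck_holder between 0.002 and 0.008 m and angle between puck_stone's own z axis and vertical below 0.07 rad), for 0.2 s.
3. the coarse stone, third from the top, is set in its holder (horizontal distance between coarse_stone and coarse_holder below 0.013 m and z of coarse_stone in the frame of coarse_holder between 0.002 and 0.008 m and angle between coarse_stone's own z axis and vertical below 0.07 rad and angle between the x axis of coarse_stone and the x axis of coarse_holder, either way round below 0.15 rad), for 0.2 s.
4. the long bench stone, the bottom of the stack, is set in its holder (horizontal distance between bench_stone and bench_holder below 0.013 m and z of bench_stone in the frame of bench_holder between 0.002 and 0.008 m and angle between bench_stone's own z axis and vertical below 0.07 rad and angle between the x axis of bench_stone and the x axis of bench_holder, either way round below 0.15 rad), for 0.2 s.
At the end, for the whole second after the job is handed in: All four stones lie flat and still on the floor of their own holders (within 3 mm in height), within 13 mm of the holder's centre, tilted under 0.07 rad; long sides along the holder's: bench and coarse stone within 0.15 rad, slip stone within 0.35 rad (all of step 1 and all of step 2 and all of step 3 and all of step 4 and linear speed of each of slip_stone, puck_stone, coarse_stone, bench_stone below 0.02 m/s and angular speed of each of slip_stone, puck_stone, coarse_stone, bench_stone below 0.2 rad/s); the robot touches nothing.
It fails at once if a stone is dropped or slammed into its holder (faster than 0.5 m/s within the last 25 mm above its floor) ((horizontal distance between slip_stone and slip_holder below 0.05 m and z of slip_stone in the frame of slip_holder below 0.03 m and linear speed of slip_stone above 0.5 m/s) or (horizontal distance between puck_stone and puck_holder below 0.05 m and z of puck_stone in the frame of puck_holder below 0.03 m and linear speed of puck_stone above 0.5 m/s) or (horizontal distance between coarse_stone and coarse_holder below 0.05 m and z of coarse_stone in the frame of coarse_holder below 0.03 m and linear speed of coarse_stone above 0.5 m/s) or (horizontal distance between bench_stone and bench_holder below 0.05 m and z of bench_stone in the frame of bench_holder below 0.03 m and linear speed of bench_stone above 0.5 m/s)).
It fails at once if the oil bottle is knocked over or pushed more than 30 mm (angle between oil_bottle's own z axis and vertical above 0.5 rad or distance of oil_bottle from where it was at the start of the episode above 0.03 m).
It fails at once if the tin is knocked over or pushed more than 30 mm (angle between tin's own z axis and vertical above 0.5 rad or distance of tin from where it was at the start of the episode above 0.03 m).
It also fails if it takes over 133 s, if anything falls off the work surface, if the arm or the gripper's body presses on something with over 40 N, if the wrist force passes 120 N, or if a joint passes its speed limit or range.

## Working session

There is one attempt and no reset: what is moved stays moved. The work goes in short steps, Python scripts to look and compute and a tool call to move; the robot and the scene stay as the last step left them, time stands still between calls to the robot, and variables do not carry over. Pictures are saved under pics/ and viewed, on a budget of 14 in all, crops included, one or two more only if the job needs it, and the job is handed in when it is done.

Besides the shell and the picture viewer there is one more tool, called after ">>>" as name([rows], argument=value, ...), one row to a line, values as JSON. jog_arm: Moves the arm, as the interface text tells. Its arguments: {"type":"object","properties":{"delta_pos":{"type":"array","items":{"type":"array","items":{"type":"number"}}},"yaw":{"type":"array","items":{"type":"number"}},"jaw":{"type":"number"}},"required":["delta_pos","yaw"]}

```bash
mkdir -p pics; ls
python3 - <<'E'
from plant import ctrl
import cv2,numpy as np
s=ctrl.read_state()
for k in s: print(k,np.round(s[k],4))
for n in("top","scene"):
    c=ctrl.read_camera(n); cv2.imwrite(f"pics/{n}0.png",c["frame"][:,:,::-1]); np.savez(f"{n}0.npz",**c)
    print(n,c["fx"],c["cx"],c["cy"],np.round(c["R"],3).tolist(),np.round(c["t"],3), np.round(-c["R"].T@c["t"],3))
E
```

```text
pics
time_s 0.0
joints [ 1.0774  0.3329 -0.0647  1.4609  0.0216  1.3499 -0.0885]
joint_velocities [-0.0003 -0.0018 -0.0018  0.0001  0.0013 -0.0005 -0.0008]
joint_torque [ 5.00000e-04 -6.23257e+01  2.49000e-02 -3.89894e+01 -6.12000e-02
  3.98000e-02  1.00000e-04]
eef_pos [ 0.2834 -0.5567  0.2914]
orientation [-0.6026  0.37   -0.3691  0.6031]
wrist_force [ 0.4676 -0.2637  0.6458]
wrist_torque [ 0.0256  0.0358 -0.0027]
opening 0.0872
top 443.41770683416325 281.97925332086373 204.35836567853144 [[0.03, -1.0, 0.005], [-0.988, -0.031, -0.153], [0.153, -0.0, -0.988]] [-0.033  0.538  1.263] [ 0.339 -0.016  1.331]
scene 531.4571858593611 276.45859588746754 211.22934148534958 [[0.21, 0.978, 0.004], [0.737, -0.156, -0.658], [-0.642, 0.141, -0.753]] [-0.136 -0.353  1.607] [ 1.321 -0.149  0.98 ]
```

View pics/top0.png

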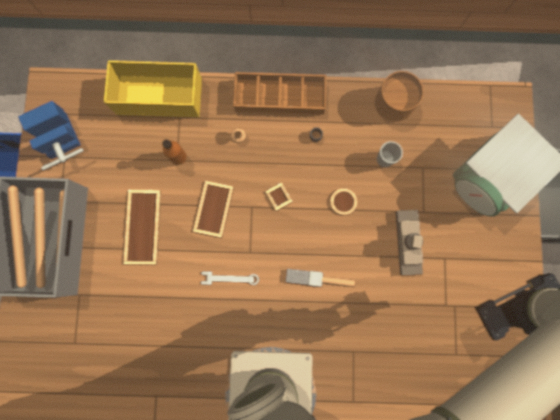

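View pics/scene0.png

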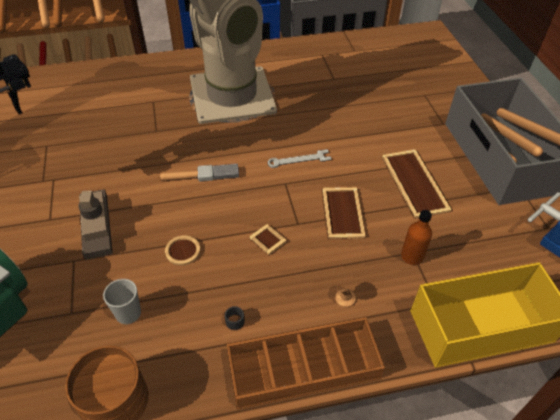

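The top view shows the stack at about (410,242). The holders are bench (142,227), coarse (213,208), slip (279,197) and puck (344,201). The bottle is at (173,150) and the tin at (391,154). The scene view agrees: stack (95,222), slip holder (268,239), puck holder (183,250), coarse (344,212), bench (415,182).

```bash
cat > h.py <<'E'
import numpy as np,cv2
from scipy.spatial.transform import Rotation as Ro
def cloud(c):
    v,u=np.mgrid[:420,:560]; z=c["range_z"]
    P=np.stack([(u-c["cx"])/c["fx"]*z,(v-c["cy"])/c["fy"]*z,z],-1)
    W=(P-c["t"])@c["R"]; W[z==0]=np.nan; return W
def plane(c,uv,h):
    d=np.c_[(uv[:,0]-c["cx"])/c["fx"],(uv[:,1]-c["cy"])/c["fy"],np.ones(len(uv))]@c["R"]
    o=-c["R"].T@c["t"]; return (o+d*((h-o[2])/d[:,2])[:,None])[:,:2]
def rect(p):
    (x,y),(a,b),g=cv2.minAreaRect((p*1000).astype(np.float32))
    if b>a:a,b,g=b,a,g+90
    return np.round([x,y,a,b,(g+90)%180-90],1)
E
python3 - <<'E'
from h import *
for n,seeds in (("top",dict(bench=(142,227),coarse=(213,208),slip=(279,197),puck=(344,201))),("scene",dict(bench=(415,182),coarse=(344,212),slip=(268,239),puck=(183,250)))):
    c=np.load(n+"0.npz"); f=c["frame"].astype(int)
    m=((f[...,0]>190)&(f[...,2]>110)).astype(np.uint8)
    k,l,st,ce=cv2.connectedComponentsWithStats(m)
    for nm,s in seeds.items():
        # components whose bbox contains seed
        ids=[i for i in range(1,k) if st[i,0]<=s[0]<=st[i,0]+st[i,2] and st[i,1]<=s[1]<=st[i,1]+st[i,3] and st[i,4]>20]
        v,u=np.nonzero(np.isin(l,ids))
        if len(u): print(n,nm,rect(plane(c,np.c_[u,v].astype(float),.01)),len(u))
        else: print(n,nm,"none",f[s[1],s[0]])
    W=cloud(c)
    print("table z",np.nanmedian(W[230:260,300:390,2]) )
    b=(slice(200,285),slice(390,432)) if n=="top" else (slice(180,265),slice(70,118))
    w=W[b].reshape(-1,3)
    for lo,hi in((.015,.035),(.042,.058),(.068,.088),(.094,.112)):
        q=w[(w[:,2]>lo)&(w[:,2]<hi)]
        if len(q)>3: print(n,lo,len(q),np.round(np.nanmedian(q[:,2]),4),rect(q[:,:2]))
    b=dict(top=[(slice(135,170),slice(155,190)),(slice(140,170),slice(375,408))],scene=[(slice(210,268),slice(398,436)),(slice(278,325),slice(100,145))])[n]
    for bb in b:
        q=W[bb].reshape(-1,3);q=q[q[:,2]>.03];print("byst",q[:,2].max(),rect(q[:,:2]))
s=Ro.from_quat([-0.6026,.37,-.3691,.6031]).as_matrix();print(s.round(3))
E
```

```text
top bench [465.3 399.8 225.  100.3   1.8] 665
top coarse [525.8 190.5 160.2  88.3 -10. ] 469
top slip [569.9  -5.1  69.6  58.2  31.1] 205
top puck [ 561.4 -201.8   76.9   75.6    0.8] 200
table z 0.0014781130912007363
top 0.015 571 0.0261 [ 442.1 -393.1  190.6   63.7    3.3]
top 0.042 593 0.051 [ 439.6 -391.8  124.8   57.     5. ]
top 0.068 118 0.0787 [ 440.1 -391.2   46.3   45.9  -59.2]
top 0.094 118 0.1027 [ 437.2 -392.3   34.    24.1   -8.5]
byst 0.15725972669082067 [678.4 305.9  50.8  44.1 -55.4]
byst 0.08659370620729087 [ 695.4 -326.8   63.3   62.8   89.6]
scene bench none [92 49 29]
scene coarse none [90 48 25]
scene slip [594.9   9.6  48.8   3.6 -58.7] 26
scene puck none [91 47 28]
table z 0.00037221232910277077
scene 0.015 635 0.0242 [ 444.9 -395.   193.1   62.9    3.8]
scene 0.042 581 0.0494 [ 442.9 -392.8  130.6   54.7    4.4]
scene 0.068 218 0.0772 [ 447.5 -391.6   46.8   40.4  -72.3]
scene 0.094 150 0.1013 [ 441.1 -394.5   37.4   24.5   -8.4]
byst 0.15386278440190504 [690.7 303.   51.4  41.7  59.3]
byst 0.08426321420154356 [ 698.5 -328.8   65.8   65.   -36.1]
[[ 0.454 -0.001  0.891]
 [-0.891  0.001  0.454]
 [-0.001 -1.    -0.   ]]
```

```bash
cat >> h.py <<'E'
def plan(x,y,z,hd):
    "equal steps from the present pose to x,y,z (m) and heading hd (deg, of tool x in the world)"
    from plant import ctrl
    s=ctrl.read_state(); R=Ro.from_quat(s["orientation"]).as_matrix(); p=s["eef_pos"]
    h=np.arctan2(R[1,0],R[0,0]); g=np.deg2rad(hd); g=h+(g-h+np.pi)%(2*np.pi)-np.pi
    d=np.array([x,y,z])-p
    print("t",round(s["time_s"],2),"p",np.round(p,4),"hd",round(np.rad2deg(h),1),"tilt",R[:,1].round(3),"F",np.round(s["wrist_force"],1),"op",round(s["opening"],4))
    for n in range(1,12):
        rows=[]
        for i in range(n):
            a=h+(g-h)*i/n; X=np.array([np.cos(a),np.sin(a),0]); Y=np.array([0,0,-1.]); Z=np.cross(X,Y)
            rows.append([*(np.array([X@d,Y@d,Z@d])/n/.1),-(g-h)/n/.5])
        if np.abs(rows).max()<=1: break
    print(np.round(rows,3))
E
python3 -c "
from h import *
plan(.4395,-.3933,.22,-98.5)"
```

```text
t 0.1 p [ 0.2834 -0.5568  0.2915] hd -63.0 tilt [-0.001  0.001 -1.   ] F [-0.8  0.3  0.6] op 0.0868
[[-0.25   0.238  0.711  0.413]
 [-0.39   0.238  0.645  0.413]
 [-0.514  0.238  0.551  0.413]]
```

>>> jog_arm([
  [-0.12, 0.12, 0.36],
  [-0.25, 0.238, 0.711],
  [-0.25, 0.238, 0.711],
  [-0.25, 0.238, 0.711],
], yaw=[0.2, 0.413, 0.413, 0.413], jaw=-1)

```text
time_s: 0.6
eef_pos: [0.3351, -0.5028, 0.2684]
orientation: [0.562, -0.43, 0.429, -0.561]
wrist_force: [0.4, -0.1, 0.0]
opening: 0.0872
```

>>> jog_arm([
  [-0.2, 0.12, 0.32],
  [-0.39, 0.238, 0.645],
  [-0.39, 0.238, 0.645],
  [-0.39, 0.238, 0.645],
], yaw=[0.2, 0.413, 0.413, 0.413])

```text
time_s: 1.1
eef_pos: [0.3866, -0.4493, 0.245]
orientation: [0.514, -0.485, 0.486, -0.514]
wrist_force: [1.0, -0.9, 1.1]
opening: 0.087
```

>>> jog_arm([
  [-0.25, 0.12, 0.28],
  [-0.514, 0.238, 0.551],
  [-0.514, 0.238, 0.551],
  [-0.514, 0.238, 0.551],
  [-0.514, 0.238, 0.551],
], yaw=[0.2, 0.413, 0.413, 0.413, 0.413])

```text
time_s: 1.72
eef_pos: [0.4385, -0.3953, 0.2214]
orientation: [0.461, -0.536, 0.537, -0.461]
wrist_force: [-0.1, 0.1, -0.4]
opening: 0.0871
```

```bash
python3 -c "
from h import *
plan(.4395,-.3933,.157,-98.5)"
```

```text
t 1.73 p [ 0.4385 -0.3953  0.2214] hd -98.6 tilt [ 0.    -0.001 -1.   ] F [-0.1  0.1 -0.4] op 0.0871
[[-0.021  0.644  0.007 -0.005]]
```

>>> jog_arm([
  [-0.02, 0.2, 0.01],
  [-0.02, 0.4, 0.01],
  [-0.02, 0.55, 0.01],
  [-0.02, 0.64, 0.01],
  [-0.02, 0.64, 0.01],
], yaw=[0, 0, 0, 0, 0])

```text
time_s: 2.35
eef_pos: [0.4407, -0.3918, 0.1565]
orientation: [-0.461, 0.536, -0.536, 0.461]
wrist_force: [0.6, -0.0, -0.8]
opening: 0.087
```

>>> jog_arm([
  [0, 0, 0],
  [0, 0, 0],
  [0, 0, 0],
  [0, 0, 0],
  [0, 0, 0],
  [0, 0, 0],
], yaw=[0, 0, 0, 0, 0, 0], jaw=1)

```text
time_s: 3.1
eef_pos: [0.441, -0.3917, 0.1569]
orientation: [0.461, -0.536, 0.536, -0.461]
wrist_force: [-0.6, -0.8, 0.9]
opening: 0.0351
```

>>> jog_arm([
  [0, -0.1, 0],
  [0, -0.3, 0],
  [0, -0.5, 0],
  [0, -0.6, 0],
], yaw=[0, 0, 0, 0])

```text
time_s: 3.6
eef_pos: [0.4413, -0.3919, 0.2186]
orientation: [0.461, -0.535, 0.536, -0.462]
wrist_force: [0.1, 0.1, -0.7]
opening: 0.0232
```

```bash
python3 -c "
from h import *
from plant import ctrl
for n in('top','scene'):
    c=ctrl.read_camera(n);cv2.imwrite('pics/%s1.png'%n,c['frame'][:,:,::-1])
plan(.571,-.005,.16,-59)"
```

```text
t 3.7 p [ 0.4413 -0.392   0.2182] hd -98.5 tilt [ 0.002 -0.001 -1.   ] F [-0.  -0.  -0.5] op 0.0235
[[-0.804  0.116  0.142 -0.276]
 [-0.777  0.116  0.251 -0.276]
 [-0.735  0.116  0.355 -0.276]
 [-0.679  0.116  0.453 -0.276]
 [-0.61   0.116  0.542 -0.276]]
```

View pics/scene1.png

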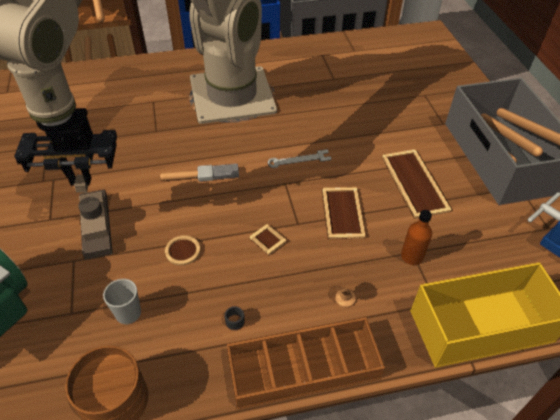

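Scene view: the puck is bare at (91,207) and the slip stone hangs under the fingers at about (82,187). The fingers were still closing as the lift began, so I'll check how the stone sits in the grip.

Run:
```python
from h import *
from plant import ctrl
c=ctrl.read_camera("scene"); W=cloud(c)
cv2.imwrite("pics/c2.png",cv2.resize(c["frame"][110:240,30:170,::-1],None,fx=5,fy=4.6,interpolation=cv2.INTER_CUBIC))
w=W[100:260,20:170].reshape(-1,3)
q=w[(abs(w[:,0]-.441)<.03)&(abs(w[:,1]+.392)<.03)&(w[:,2]>.1)&(w[:,2]<.19)]
for z in np.arange(.1,.19,.005):
    k=q[(q[:,2]>=z)&(q[:,2]<z+.005)]
    if len(k): print(round(z,3),len(k),k.min(0).round(3),k.max(0).round(3))
```

```text
0.125 1 [ 0.455 -0.388  0.129] [ 0.455 -0.388  0.129]
0.13 18 [ 0.441 -0.406  0.131] [ 0.459 -0.38   0.135]
0.135 21 [ 0.447 -0.405  0.135] [ 0.459 -0.381  0.14 ]
0.14 19 [ 0.446 -0.413  0.14 ] [ 0.46  -0.382  0.145]
0.145 25 [ 0.436 -0.41   0.145] [ 0.46  -0.371  0.15 ]
0.15 107 [ 0.424 -0.413  0.15 ] [ 0.46  -0.369  0.155]
0.155 54 [ 0.426 -0.411  0.155] [ 0.459 -0.37   0.16 ]
0.16 23 [ 0.435 -0.413  0.16 ] [ 0.458 -0.369  0.165]
0.165 26 [ 0.427 -0.414  0.165] [ 0.457 -0.37   0.17 ]
0.17 33 [ 0.431 -0.413  0.17 ] [ 0.457 -0.368  0.175]
0.175 22 [ 0.428 -0.413  0.175] [ 0.457 -0.369  0.18 ]
0.18 29 [ 0.435 -0.415  0.18 ] [ 0.459 -0.367  0.185]
0.185 35 [ 0.432 -0.417  0.185] [ 0.458 -0.366  0.19 ]
```

View pics/c2.png

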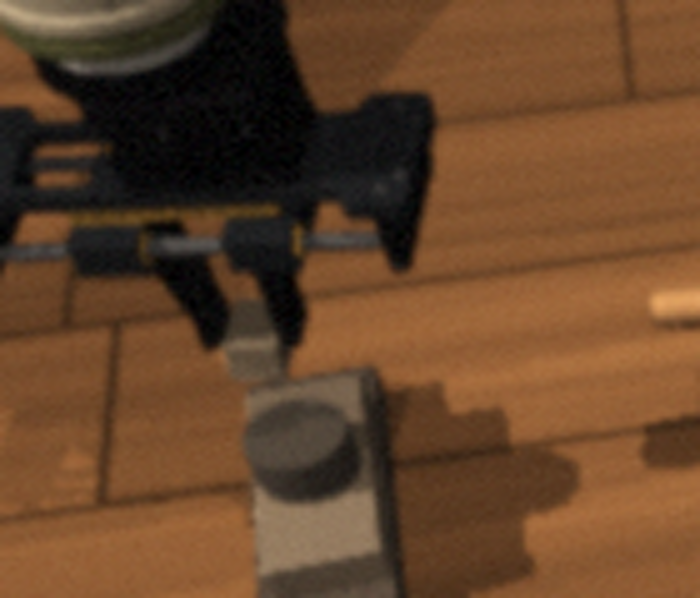

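The crop shows the slip stone hanging level between the fingertips at (252,340). It is held by about its upper 5 mm, with its underside about 88 mm below the TCP. That is usable, so I'll carry it gently.

>>> jog_arm([
  [-0.15, 0.02, 0.03],
  [-0.35, 0.05, 0.06],
  [-0.58, 0.08, 0.1],
  [-0.804, 0.116, 0.142],
], yaw=[-0.05, -0.12, -0.2, -0.276])

```text
time_s: 4.25
eef_pos: [0.4676, -0.3119, 0.2049]
orientation: [-0.498, 0.502, -0.502, 0.498]
wrist_force: [1.2, 0.0, -0.3]
opening: 0.0237
```

>>> jog_arm([
  [-0.2, 0.03, 0.06],
  [-0.4, 0.06, 0.12],
  [-0.6, 0.09, 0.19],
  [-0.777, 0.116, 0.251],
], yaw=[-0.07, -0.14, -0.21, -0.276])

```text
time_s: 4.75
eef_pos: [0.4933, -0.2355, 0.1935]
orientation: [-0.531, 0.466, -0.467, 0.531]
wrist_force: [-0.1, -0.6, 0.2]
opening: 0.0235
```

>>> jog_arm([
  [-0.18, 0.03, 0.09],
  [-0.36, 0.06, 0.18],
  [-0.55, 0.09, 0.27],
  [-0.735, 0.116, 0.355],
], yaw=[-0.07, -0.14, -0.21, -0.276])

```text
time_s: 5.25
eef_pos: [0.5191, -0.158, 0.1818]
orientation: [-0.562, 0.429, -0.429, 0.562]
wrist_force: [0.8, -0.5, -1.0]
opening: 0.0235
```

>>> jog_arm([
  [-0.17, 0.03, 0.11],
  [-0.34, 0.06, 0.22],
  [-0.51, 0.09, 0.34],
  [-0.679, 0.116, 0.453],
], yaw=[-0.07, -0.14, -0.21, -0.276])

```text
time_s: 5.75
eef_pos: [0.5451, -0.0807, 0.1702]
orientation: [0.59, -0.389, 0.389, -0.59]
wrist_force: [-0.0, -0.0, 0.0]
opening: 0.0236
```

>>> jog_arm([
  [-0.2, 0.03, 0.18],
  [-0.38, 0.06, 0.34],
  [-0.52, 0.1, 0.46],
  [-0.61, 0.116, 0.542],
  [-0.61, 0.116, 0.542],
  [-0.61, 0.116, 0.542],
], yaw=[-0.07, -0.16, -0.24, -0.276, -0.276, -0.276])

```text
time_s: 6.5
eef_pos: [0.5705, -0.0056, 0.1589]
orientation: [0.615, -0.348, 0.349, -0.615]
wrist_force: [-0.3, -0.3, -1.1]
opening: 0.0237
```

Run:
```python
from h import *
from plant import ctrl
plan(.571,-.005,.0945,-59)
c=ctrl.read_camera("scene"); W=cloud(c)
p=c["R"]@np.array([.571,-.005,.05])+c["t"]; u=int(p[0]/p[2]*c["fx"]+c["cx"]);v=int(p[1]/p[2]*c["fy"]+c["cy"])
cv2.imwrite("pics/c3.png",cv2.resize(c["frame"][v-70:v+50,u-70:u+70,::-1],None,fx=4,fy=4,interpolation=cv2.INTER_CUBIC))
q=W.reshape(-1,3);q=q[(abs(q[:,0]-.571)<.03)&(abs(q[:,1]+.005)<.03)&(q[:,2]>.03)&(q[:,2]<.12)]
print(q[:,2].min(),rect(q[q[:,2]<.09][:,:2]),np.percentile(q[:,2],[1,5,10]))
```

```text
t 6.5 p [ 0.5705 -0.0056  0.1589] hd -59.1 tilt [-0.    -0.001 -1.   ] F [-0.3 -0.3 -1.1] op 0.0237
[[-0.003  0.644  0.008 -0.002]]
0.07134853956901537 [578.7  -5.3  42.4  24.3  80.7] [0.07237085 0.07563554 0.07938436]
```

View pics/c3.png

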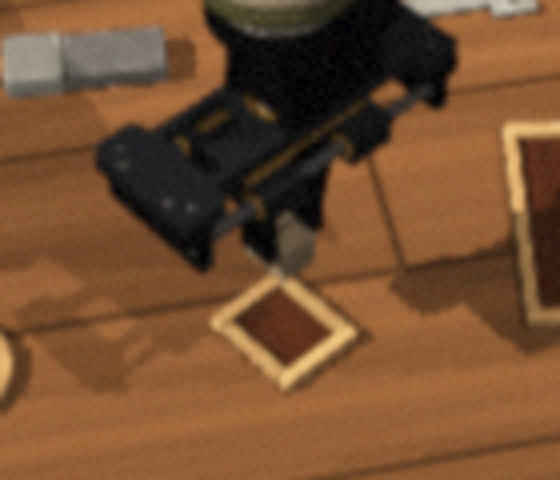

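The crop shows the slip stone at (293,243) hanging level above its holder, whose centre is at (284,328). Its underside is at 0.071 m. I'll lower it slowly, release it and rise.

>>> jog_arm([
  [0, 0.15, 0.01],
  [0, 0.3, 0.01],
  [0, 0.44, 0.01],
  [0, 0.54, 0.01],
  [0, 0.6, 0.01],
  [0, 0.63, 0.01],
  [0, 0.65, 0.01],
  [0, 0.65, 0.01],
], yaw=[0, 0, 0, 0, 0, 0, 0, 0])

```text
time_s: 7.55
eef_pos: [0.5716, -0.0041, 0.0941]
orientation: [-0.615, 0.348, -0.348, 0.616]
wrist_force: [0.3, 0.9, -0.9]
opening: 0.0233
```

```bash
python3 -c "
from h import *
from plant import ctrl
plan(.571,-.005,.0930,-59)
q=cloud(ctrl.read_camera('scene')).reshape(-1,3);q=q[(abs(q[:,0]-.571)<.03)&(abs(q[:,1]+.005)<.03)&(q[:,2]>.0)&(q[:,2]<.06)]
q=q[(q[:,2]>.013)];print(rect(q[q[:,2]<.035][:,:2]),np.percentile(q[:,2],[1,50]))
"
```

```text
t 7.55 p [ 0.5716 -0.0041  0.0941] hd -59.0 tilt [ 0.001 -0.    -1.   ] F [ 0.3  0.9 -0.9] op 0.0233
[[ 0.005  0.011 -0.01   0.   ]]
[578.8  -1.6  47.8  30.2 -75.5] [0.01320514 0.0309127 ]
```

>>> jog_arm([
  [0, 0.01, -0.01],
  [0, 0.015, -0.01],
], yaw=[0, 0])

```text
time_s: 7.85
eef_pos: [0.5715, -0.0043, 0.0937]
orientation: [-0.615, 0.347, -0.349, 0.616]
wrist_force: [-2.2, 0.6, 11.6]
opening: 0.0236
```

>>> jog_arm([
  [0, 0, 0],
  [0, 0, 0],
  [0, 0, 0],
  [0, 0, 0],
  [0, 0, 0],
  [0, 0, 0],
], yaw=[0, 0, 0, 0, 0, 0], jaw=-1)

```text
time_s: 8.6
eef_pos: [0.5705, -0.0047, 0.0923]
orientation: [0.615, -0.348, 0.348, -0.615]
wrist_force: [-0.1, 0.1, -0.0]
opening: 0.0754
```

>>> jog_arm([
  [0, -0.15, 0],
  [0, -0.5, 0],
  [0, -0.9, 0],
  [0, -0.9, 0],
], yaw=[0, 0, 0, 0])

```text
time_s: 9.1
eef_pos: [0.5724, -0.0044, 0.1867]
orientation: [-0.614, 0.346, -0.35, 0.617]
wrist_force: [-0.2, -0.3, 0.5]
opening: 0.087
```

Run:
```python
from h import *
from plant import ctrl
c=ctrl.read_camera("scene"); q=cloud(c).reshape(-1,3);k=q[(abs(q[:,0]-.571)<.03)&(abs(q[:,1]+.005)<.03)&(q[:,2]>.024)&(q[:,2]<.06)]
print(len(k),rect(k[:,:2]),np.median(k[:,2]))
cv2.imwrite("pics/s4.png",c["frame"][:,:,::-1])
for n in("scene",):
  for lo,hi in((.068,.09),(.042,.058)):
    k=q[(abs(q[:,0]-.441)<.1)&(abs(q[:,1]+.392)<.04)&(q[:,2]>lo)&(q[:,2]<hi)];print(rect(k[:,:2]),np.median(k[:,2]))
plan(.4425,-.3905,.19,-80)
```

```text
136 [572.   -6.2  35.4  25.7  31.6] 0.02855363916751457
[ 442.6 -393.6   49.3   46.9   61.6] 0.07688337531274958
[ 441.8 -393.   129.9   54.8    4.5] 0.049324633814529326
t 9.15 p [ 0.5714 -0.0045  0.1846] hd -59.0 tilt [ 0.004 -0.    -1.   ] F [-0.2 -0.2 -0.9] op 0.0873
[[ 0.661 -0.013 -0.773  0.183]
 [ 0.729 -0.013 -0.71   0.183]
 [ 0.791 -0.013 -0.64   0.183]
 [ 0.846 -0.013 -0.565  0.183]]
```

View pics/s4.png

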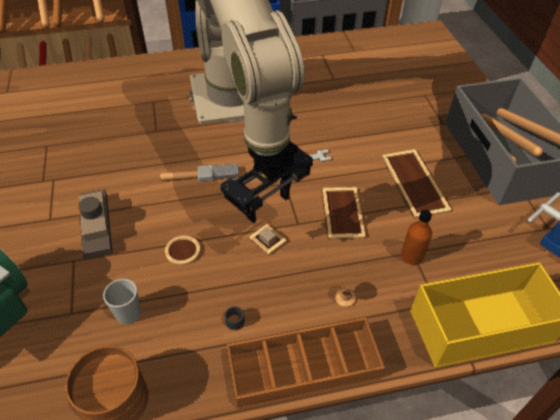

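The slip stone lies flat and centred in its holder at (267,237). I measure it at (572,-6) mm, 31.6°, top 0.0286. Next is the puck at (91,207).

>>> jog_arm([
  [0.22, -0.01, -0.26],
  [0.44, -0.01, -0.52],
  [0.661, -0.013, -0.773],
], yaw=[0.06, 0.12, 0.183])

```text
time_s: 9.52
eef_pos: [0.5373, -0.1021, 0.1829]
orientation: [0.599, -0.377, 0.376, -0.599]
wrist_force: [0.4, 0.9, -0.2]
opening: 0.0871
```

>>> jog_arm([
  [0.24, -0.01, -0.24],
  [0.48, -0.01, -0.48],
  [0.729, -0.013, -0.71],
], yaw=[0.06, 0.12, 0.183])

```text
time_s: 9.9
eef_pos: [0.5051, -0.1985, 0.1842]
orientation: [0.581, -0.404, 0.403, -0.581]
wrist_force: [1.1, -0.5, -0.4]
opening: 0.0869
```

>>> jog_arm([
  [0.26, -0.01, -0.22],
  [0.52, -0.01, -0.43],
  [0.791, -0.013, -0.64],
], yaw=[0.06, 0.12, 0.183])

```text
time_s: 10.28
eef_pos: [0.473, -0.2949, 0.1855]
orientation: [0.562, -0.43, 0.429, -0.562]
wrist_force: [-0.3, -0.3, 0.8]
opening: 0.087
```

>>> jog_arm([
  [0.28, -0.01, -0.19],
  [0.56, -0.01, -0.38],
  [0.846, -0.013, -0.565],
  [0.846, -0.013, -0.565],
  [0.846, -0.013, -0.565],
], yaw=[0.06, 0.12, 0.183, 0.183, 0.183])

```text
time_s: 10.9
eef_pos: [0.4418, -0.3907, 0.1873]
orientation: [-0.542, 0.454, -0.454, 0.542]
wrist_force: [0.7, 0.2, 0.1]
opening: 0.0871
```

```bash
python3 -c "
from h import *
plan(.441,-.3922,.129,-80)"
```

```text
t 10.9 p [ 0.4418 -0.3907  0.1873] hd -80.0 tilt [ 0.     0.001 -1.   ] F [0.7 0.2 0.1] op 0.0871
[[ 0.014  0.583 -0.011  0.001]]
```

>>> jog_arm([
  [0.014, 0.2, -0.01],
  [0.014, 0.4, -0.01],
  [0.014, 0.52, -0.01],
  [0.014, 0.58, -0.01],
  [0.014, 0.58, -0.01],
  [0.014, 0.58, -0.01],
], yaw=[0, 0, 0, 0, 0, 0])

```text
time_s: 11.65
eef_pos: [0.4413, -0.3924, 0.1303]
orientation: [-0.542, 0.454, -0.455, 0.542]
wrist_force: [-0.4, -0.6, -0.5]
opening: 0.0871
```

>>> jog_arm([
  [0, 0, 0],
  [0, 0, 0],
  [0, 0, 0],
  [0, 0, 0],
  [0, 0, 0],
  [0, 0, 0],
  [0, 0, 0],
  [0, 0, 0],
], yaw=[0, 0, 0, 0, 0, 0, 0, 0], jaw=1)

```text
time_s: 12.65
eef_pos: [0.4409, -0.3923, 0.1296]
orientation: [0.542, -0.454, 0.454, -0.542]
wrist_force: [0.3, -1.0, 1.3]
opening: 0.0473
```

>>> jog_arm([
  [0, -0.1, 0],
  [0, -0.3, 0],
  [0, -0.5, 0],
  [0, -0.7, 0],
], yaw=[0, 0, 0, 0])

```text
time_s: 13.15
eef_pos: [0.441, -0.392, 0.2008]
orientation: [-0.542, 0.454, -0.454, 0.542]
wrist_force: [0.5, -0.3, -1.1]
opening: 0.0475
```

```bash
python3 -c "
from h import *
from plant import ctrl
c=ctrl.read_camera('scene');np.savez('s5.npz',**c);q=cloud(c).reshape(-1,3)
k=q[(abs(q[:,0]-.441)<.03)&(abs(q[:,1]+.392)<.024)&(q[:,2]>.1)&(q[:,2]<.145)];print(np.percentile(k[:,2],[0,2,5]))
k=q[(abs(q[:,0]-.441)<.1)&(abs(q[:,1]+.392)<.04)&(q[:,2]>.04)&(q[:,2]<.06)];print(rect(k[:,:2]))
# puck holder centre in the scene camera, from pale rim pixels near the expected place
f=c['frame'].astype(int);m=(f[...,0]-f[...,2]>50)&(f[...,0]>180);m[:, :160]=0;m[:,206:]=0;m[:230]=0;m[270:]=0
v,u=np.nonzero(m);print(len(u),rect(plane(c,np.c_[u,v].astype(float),.01)))
plan(.562,-.202,.14,-80)"
```

```text
[0.11915527 0.12218736 0.12331739]
[ 443.5 -393.3  126.9   55.     4.5]
260 [ 561.4 -202.1   79.3   75.9  -26.8]
t 13.2 p [ 0.4419 -0.3928  0.2037] hd -80.0 tilt [ 0.003 -0.002 -1.   ] F [ 0.8 -0.8  1.9] op 0.0472
[[-0.834  0.319  0.758  0.001]
 [-0.835  0.319  0.757  0.001]]
```

>>> jog_arm([
  [-0.1, 0.02, 0.1],
  [-0.3, 0.1, 0.28],
  [-0.48, 0.18, 0.44],
  [-0.66, 0.25, 0.6],
  [-0.83, 0.32, 0.76],
], yaw=[0, 0, 0, 0, 0])

```text
time_s: 13.82
eef_pos: [0.5017, -0.295, 0.166]
orientation: [-0.542, 0.455, -0.453, 0.542]
wrist_force: [0.3, 0.3, -1.2]
opening: 0.0474
```

>>> jog_arm([
  [-0.18, 0.07, 0.16],
  [-0.36, 0.14, 0.33],
  [-0.54, 0.2, 0.49],
  [-0.68, 0.26, 0.62],
  [-0.8, 0.3, 0.72],
  [-0.83, 0.32, 0.76],
  [-0.83, 0.32, 0.76],
], yaw=[0, 0, 0, 0, 0, 0, 0])

```text
time_s: 14.7
eef_pos: [0.5616, -0.2025, 0.1354]
orientation: [0.542, -0.454, 0.454, -0.542]
wrist_force: [0.3, 0.2, -0.6]
opening: 0.0472
```

```bash
python3 -c "
from h import *
plan(.562,-.202,.0843,-80)"
```

```text
t 14.7 p [ 0.5616 -0.2025  0.1354] hd -80.0 tilt [-0. -0. -1.] F [ 0.3  0.2 -0.6] op 0.0472
[[-0.005  0.511  0.005  0.001]]
```

>>> jog_arm([
  [0, 0.12, 0],
  [0, 0.25, 0],
  [0, 0.36, 0],
  [0, 0.43, 0],
  [0, 0.47, 0],
  [0, 0.49, 0],
  [0, 0.51, 0],
  [0, 0.51, 0],
], yaw=[0, 0, 0, 0, 0, 0, 0, 0])

```text
time_s: 15.7
eef_pos: [0.5618, -0.2023, 0.0847]
orientation: [-0.542, 0.454, -0.454, 0.542]
wrist_force: [0.1, 0.3, -1.1]
opening: 0.0474
```

```bash
python3 -c "
from h import *
from plant import ctrl
plan(.562,-.202,.0843,-80)
q=cloud(ctrl.read_camera('scene')).reshape(-1,3);k=q[(abs(q[:,0]-.562)<.035)&(abs(q[:,1]+.202)<.02)&(q[:,2]>.003)&(q[:,2]<.05)]
for z in np.arange(.003,.05,.004):
  j=k[(k[:,2]>=z)&(k[:,2]<z+.004)]
  if len(j):print(round(z,3),len(j),j[:,0].min().round(4),j[:,0].max().round(4))
"
```

```text
t 15.7 p [ 0.5618 -0.2023  0.0847] hd -80.0 tilt [ 0. -0. -1.] F [ 0.1  0.3 -1.1] op 0.0474
[[-0.002  0.004  0.002  0.002]]
0.003 42 0.5719 0.5962
0.007 55 0.5281 0.5965
0.011 23 0.5766 0.5964
0.015 20 0.5756 0.5865
0.019 17 0.5735 0.5865
0.023 23 0.568 0.588
0.027 56 0.5413 0.5869
0.031 188 0.5412 0.5859
0.035 27 0.5463 0.5886
```

>>> jog_arm([
  [0, 0.01, 0],
  [0, 0.015, 0],
  [0, 0.015, 0],
], yaw=[0, 0, 0])

```text
time_s: 16.12
eef_pos: [0.5619, -0.2023, 0.0845]
orientation: [0.542, -0.454, 0.455, -0.542]
wrist_force: [-6.6, 1.9, 12.0]
opening: 0.0475
```

Contact with the floor (12 N): release, rise, check.

>>> jog_arm([
  [0, 0, 0],
  [0, 0, 0],
  [0, 0, 0],
  [0, 0, 0],
  [0, 0, 0],
  [0, 0, 0],
], yaw=[0, 0, 0, 0, 0, 0], jaw=-1)

```text
time_s: 16.88
eef_pos: [0.5617, -0.2022, 0.083]
orientation: [0.542, -0.454, 0.454, -0.542]
wrist_force: [0.6, -0.0, -0.4]
opening: 0.0866
```

>>> jog_arm([
  [0, -0.15, 0],
  [0, -0.5, 0],
  [0, -0.9, 0],
  [0, -0.9, 0],
], yaw=[0, 0, 0, 0])

```text
time_s: 17.38
eef_pos: [0.5636, -0.2027, 0.1778]
orientation: [-0.541, 0.452, -0.457, 0.543]
wrist_force: [0.3, -0.5, -0.5]
opening: 0.0869
```

Run:
```python
from h import *
from plant import ctrl
for n in("scene","top"):
    c=ctrl.read_camera(n); q=cloud(c).reshape(-1,3)
    for X,Y,lo,hi in((.562,-.202,.026,.05),(.571,-.005,.024,.045),(.4425,-.393,.042,.062)):
        k=q[(abs(q[:,0]-X)<(.1 if X<.5 else .035))&(abs(q[:,1]-Y)<.035)&(q[:,2]>lo)&(q[:,2]<hi)]
        if len(k)>5: print(n,len(k),rect(k[:,:2]),np.median(k[:,2]).round(4))
plan(.442,-.3925,.16,-85.5)
```

```text
scene 314 [ 563.6 -201.1   47.8   45.3   -7.4] 0.0322
scene 134 [573.1  -5.7  36.5  24.9  31.6] 0.0285
scene 1008 [ 441.5 -393.1  129.9   54.6    4.4] 0.0493
top 29 [ 547.5 -191.    26.1   16.7   59.6] 0.0343
top 92 [569.9  -4.1  34.3  24.4  32. ] 0.0294
top 834 [ 439.6 -391.4  125.    55.6    4.6] 0.0509
t 17.48 p [ 0.5619 -0.2023  0.174 ] hd -80.0 tilt [ 0.001 -0.001 -1.   ] F [-0.2  0.  -0.2] op 0.0871
[[ 0.832  0.07  -0.756  0.097]
 [ 0.867  0.07  -0.715  0.097]]
```

>>> jog_arm([
  [0.25, 0.02, -0.22],
  [0.55, 0.05, -0.5],
  [0.83, 0.07, -0.76],
], yaw=[0.03, 0.06, 0.1])

```text
time_s: 17.85
eef_pos: [0.4999, -0.298, 0.165]
orientation: [0.53, -0.468, 0.467, -0.53]
wrist_force: [-0.1, -1.0, -0.4]
opening: 0.087
```

>>> jog_arm([
  [0.28, 0.02, -0.24],
  [0.58, 0.05, -0.48],
  [0.87, 0.07, -0.72],
  [0.87, 0.07, -0.72],
  [0.87, 0.07, -0.72],
], yaw=[0.03, 0.06, 0.1, 0.1, 0.1])

```text
time_s: 18.48
eef_pos: [0.4409, -0.3918, 0.1584]
orientation: [-0.518, 0.481, -0.48, 0.519]
wrist_force: [0.2, 0.4, -0.0]
opening: 0.087
```

```bash
python3 -c "
from h import *
plan(.441,-.3923,.103,-85.5)"
```

```text
t 18.48 p [ 0.4409 -0.3918  0.1584] hd -85.7 tilt [-0.001  0.001 -1.   ] F [ 0.2  0.4 -0. ] op 0.087
[[ 0.005  0.554  0.001 -0.006]]
```

>>> jog_arm([
  [0, 0.18, 0],
  [0, 0.36, 0],
  [0, 0.48, 0],
  [0, 0.55, 0],
  [0, 0.55, 0],
  [0, 0.55, 0],
], yaw=[0, 0, 0, 0, 0, 0])

```text
time_s: 19.23
eef_pos: [0.441, -0.3928, 0.1046]
orientation: [-0.518, 0.481, -0.481, 0.518]
wrist_force: [-0.4, -0.6, -0.4]
opening: 0.0869
```

>>> jog_arm([
  [0, 0, 0],
  [0, 0, 0],
  [0, 0, 0],
  [0, 0, 0],
  [0, 0, 0],
  [0, 0, 0],
  [0, 0, 0],
  [0, 0, 0],
], yaw=[0, 0, 0, 0, 0, 0, 0, 0], jaw=1)

```text
time_s: 20.23
eef_pos: [0.4408, -0.3927, 0.1042]
orientation: [0.518, -0.481, 0.481, -0.518]
wrist_force: [0.4, -1.8, 1.9]
opening: 0.0539
```

>>> jog_arm([
  [0, -0.1, 0],
  [0, -0.25, 0],
  [0, -0.45, 0],
  [0, -0.65, 0],
  [0, -0.8, 0],
  [0, -0.8, 0],
], yaw=[0, 0, 0, 0, 0, 0])

```text
time_s: 20.98
eef_pos: [0.4413, -0.3929, 0.1856]
orientation: [-0.518, 0.48, -0.482, 0.519]
wrist_force: [-0.5, 0.7, -3.4]
opening: 0.0534
```

```bash
python3 -c "
from h import *
from plant import ctrl
c=ctrl.read_camera('scene');W=cloud(c);q=W.reshape(-1,3)
cv2.imwrite('pics/c6.png',cv2.resize(c['frame'][100:280,30:170,::-1],None,fx=3,fy=3,interpolation=cv2.INTER_CUBIC))
k=q[(abs(q[:,0]-.441)<.08)&(abs(q[:,1]+.392)<.024)&(q[:,2]>.07)&(q[:,2]<.14)]
for x in np.arange(.37,.52,.015):
  j=k[(k[:,0]>=x)&(k[:,0]<x+.015)&(k[:,2]>.115)]
  if len(j):print(round(x,3),len(j),np.median(j[:,2]).round(4))
print(k[:,2].min())
# coarse holder in the scene camera
f=c['frame'].astype(int);m=(f[...,0]-f[...,2]>50)&(f[...,0]>180);m[:, :316]=0;m[:,372:]=0;m[:182]=0;m[242:]=0
v,u=np.nonzero(m);print(len(u),rect(plane(c,np.c_[u,v].astype(float),.01)))
plan(.5265,.1905,.15,-100)"
```

```text
0.37 19 0.1306
0.385 24 0.1313
0.4 78 0.1303
0.415 90 0.1308
0.43 115 0.1308
0.445 111 0.1309
0.46 103 0.1312
0.475 112 0.1311
0.49 187 0.1301
0.505 45 0.1235
0.1042536821079678
469 [525.7 190.4 159.2  85.4 -10.3]
t 21.02 p [ 0.4409 -0.3926  0.1844] hd -85.7 tilt [ 0.001 -0.001 -1.   ] F [-0.5 -0.3 -2.7] op 0.0536
[[-0.958  0.057  0.215  0.083]
 [-0.966  0.057  0.175  0.083]
 [-0.973  0.057  0.135  0.083]
 [-0.978  0.057  0.094  0.083]
 [-0.981  0.057  0.054  0.083]
 [-0.982  0.057  0.013  0.083]]
```

View pics/c6.png

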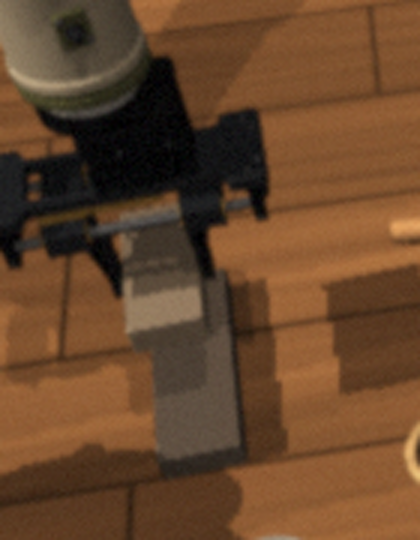

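The crop shows the coarse stone level in the grip at (165,300), with the bench stone bare below at (200,380). I'll carry it to its holder at (525.8,190.4), -10.2°.

>>> jog_arm([
  [-0.1, 0, 0.02],
  [-0.3, 0.01, 0.06],
  [-0.52, 0.03, 0.11],
  [-0.74, 0.04, 0.16],
  [-0.96, 0.057, 0.215],
], yaw=[0.01, 0.03, 0.05, 0.065, 0.083])

```text
time_s: 21.65
eef_pos: [0.4548, -0.2935, 0.1775]
orientation: [0.508, -0.492, 0.491, -0.508]
wrist_force: [-0.1, -0.1, -3.6]
opening: 0.0535
```

>>> jog_arm([
  [-0.24, 0.01, 0.04],
  [-0.48, 0.03, 0.08],
  [-0.72, 0.04, 0.13],
  [-0.966, 0.057, 0.175],
], yaw=[0.02, 0.04, 0.06, 0.083])

```text
time_s: 22.15
eef_pos: [0.4689, -0.1964, 0.1719]
orientation: [-0.498, 0.502, -0.501, 0.498]
wrist_force: [0.7, -0.2, -2.5]
opening: 0.0539
```

>>> jog_arm([
  [-0.24, 0.01, 0.03],
  [-0.48, 0.03, 0.06],
  [-0.72, 0.04, 0.1],
  [-0.973, 0.057, 0.135],
], yaw=[0.02, 0.04, 0.06, 0.083])

```text
time_s: 22.65
eef_pos: [0.4829, -0.0994, 0.1662]
orientation: [-0.488, 0.513, -0.512, 0.487]
wrist_force: [-0.3, -0.2, -2.7]
opening: 0.0534
```

>>> jog_arm([
  [-0.24, 0.01, 0.02],
  [-0.48, 0.03, 0.04],
  [-0.72, 0.04, 0.07],
  [-0.978, 0.057, 0.094],
], yaw=[0.02, 0.04, 0.06, 0.083])

```text
time_s: 23.15
eef_pos: [0.497, -0.0023, 0.1605]
orientation: [-0.477, 0.522, -0.522, 0.476]
wrist_force: [0.2, -0.0, -1.8]
opening: 0.0539
```

>>> jog_arm([
  [-0.24, 0.01, 0.01],
  [-0.48, 0.03, 0.02],
  [-0.72, 0.04, 0.03],
  [-0.981, 0.057, 0.054],
], yaw=[0.02, 0.04, 0.06, 0.083])

```text
time_s: 23.65
eef_pos: [0.5111, 0.0947, 0.1548]
orientation: [-0.466, 0.532, -0.532, 0.465]
wrist_force: [0.5, -0.8, -3.1]
opening: 0.0538
```

>>> jog_arm([
  [-0.24, 0.01, 0],
  [-0.48, 0.03, 0],
  [-0.68, 0.04, 0.01],
  [-0.84, 0.05, 0.01],
  [-0.94, 0.057, 0.01],
  [-0.982, 0.057, 0.013],
  [-0.982, 0.057, 0.013],
  [-0.982, 0.057, 0.013],
], yaw=[0.02, 0.04, 0.06, 0.07, 0.083, 0.083, 0.083, 0.083])

```text
time_s: 24.65
eef_pos: [0.5263, 0.19, 0.1498]
orientation: [0.455, -0.542, 0.542, -0.454]
wrist_force: [-0.4, -0.3, -2.3]
opening: 0.0536
```

```bash
python3 -c "
from h import *
from plant import ctrl
q=cloud(ctrl.read_camera('scene')).reshape(-1,3);k=q[(abs(q[:,0]-.526)<.09)&(abs(q[:,1]-.19)<.06)&(q[:,2]>.085)&(q[:,2]<.102)];print(rect(k[:,:2]),np.median(k[:,2]))
plan(.5265,.1905,.0843,-100)"
```

```text
[530.9 189.  124.7  70.1  -1.6] 0.09541308723910202
t 24.7 p [0.5263 0.19   0.1499] hd -100.0 tilt [ 0. -0. -1.] F [-0.8 -0.6 -2.6] op 0.054
[[-0.005  0.656  0.001 -0.   ]]
```

>>> jog_arm([
  [0, 0.15, 0],
  [0, 0.3, 0],
  [0, 0.43, 0],
  [0, 0.53, 0],
  [0, 0.59, 0],
  [0, 0.62, 0],
  [0, 0.64, 0],
  [0, 0.64, 0],
], yaw=[0, 0, 0, 0, 0, 0, 0, 0])

```text
time_s: 25.7
eef_pos: [0.5263, 0.1908, 0.086]
orientation: [0.455, -0.541, 0.542, -0.455]
wrist_force: [0.3, -0.4, -3.6]
opening: 0.0537
```

```bash
python3 -c "
from h import *
from plant import ctrl
c=ctrl.read_camera('scene');q=cloud(c).reshape(-1,3)
cv2.imwrite('pics/c7.png',cv2.resize(c['frame'][140:260,290:430,::-1],None,fx=4,fy=4,interpolation=cv2.INTER_CUBIC))
k=q[(q[:,0]>.54)&(q[:,0]<.61)&(abs(q[:,1]-.19)<.06)&(q[:,2]>.024)&(q[:,2]<.036)];print(rect(k[:,:2]),np.median(k[:,2]),k[:,0].max())
plan(.5265,.1905,.083,-100)"
```

```text
[563.7 188.8  62.7  56.2  79.9] 0.03133133212545378 0.5946638106056317
t 25.75 p [0.5263 0.1908 0.0861] hd -100.0 tilt [ 0.  0. -1.] F [-0.  -0.6 -3. ] op 0.0538
[[0.002 0.031 0.002 0.002]]
```

View pics/c7.png

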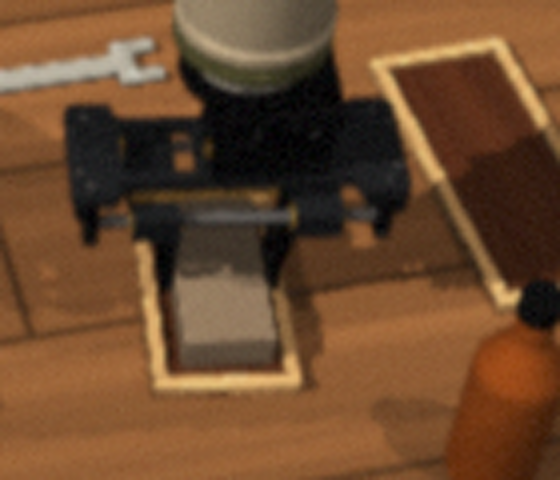

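The crop shows the coarse stone (225,320) aligned inside the rim with an even margin, and its underside is about 2 mm above the floor. I'll lower it by feel.

>>> jog_arm([
  [0, 0.01, 0],
  [0, 0.02, 0],
  [0, 0.025, 0],
  [0, 0.025, 0],
], yaw=[0, 0, 0, 0])

```text
time_s: 26.25
eef_pos: [0.5263, 0.1908, 0.0841]
orientation: [0.455, -0.541, 0.542, -0.455]
wrist_force: [-4.3, -1.7, 6.8]
opening: 0.0535
```

>>> jog_arm([
  [0, 0, 0],
  [0, 0, 0],
  [0, 0, 0],
  [0, 0, 0],
  [0, 0, 0],
  [0, 0, 0],
], yaw=[0, 0, 0, 0, 0, 0], jaw=-1)

```text
time_s: 27.0
eef_pos: [0.5262, 0.1907, 0.0833]
orientation: [0.455, -0.541, 0.542, -0.455]
wrist_force: [-0.5, -0.5, -0.2]
opening: 0.0864
```

>>> jog_arm([
  [0, -0.15, 0],
  [0, -0.5, 0],
  [0, -0.9, 0],
  [0, -0.9, 0],
], yaw=[0, 0, 0, 0])

```text
time_s: 27.5
eef_pos: [0.5278, 0.1916, 0.1776]
orientation: [0.453, -0.541, 0.542, -0.457]
wrist_force: [-0.1, 0.4, 0.4]
opening: 0.0869
```

Run:
```python
from h import *
from plant import ctrl
for n in("scene","top"):
    c=ctrl.read_camera(n); q=cloud(c).reshape(-1,3)
    for nm,X,Y,dx,dy,lo,hi in(("puck",.562,-.202,.035,.035,.026,.05),("slip",.571,-.005,.035,.035,.024,.045),("coarse",.526,.19,.08,.05,.025,.045),("bench",.4425,-.393,.13,.06,.015,.035)):
        k=q[(abs(q[:,0]-X)<dx)&(abs(q[:,1]-Y)<dy)&(q[:,2]>lo)&(q[:,2]<hi)]
        if len(k)>5: print(n,nm,len(k),rect(k[:,:2]),np.median(k[:,2]).round(4))
plan(.4425,-.393,.13,-86.5)
```

```text
scene puck 309 [ 563.7 -201.    48.6   44.7   -4.6] 0.0326
scene slip 136 [572.8  -6.   36.9  25.4  30.7] 0.0289
scene coarse 902 [527.3 191.4 129.8  55.   -9.9] 0.0299
scene bench 1721 [ 444.  -395.1  196.5   63.5    3.8] 0.0243
top puck 206 [ 560.1 -199.7   46.4   43.9  -43.6] 0.0342
top slip 91 [569.3  -4.5  34.5  23.2  33.4] 0.0308
top coarse 22 [569.3 171.8  46.1  19.1  25.7] 0.0311
top bench 1403 [ 441.7 -393.9  190.1   65.1    3.9] 0.026
t 27.6 p [0.5263 0.1907 0.1741] hd -100.0 tilt [ 0.001  0.    -1.   ] F [ 0.1 -0.2 -1.2] op 0.0868
[[ 0.982  0.073  0.031 -0.078]
 [ 0.983  0.073 -0.008 -0.078]
 [ 0.982  0.073 -0.046 -0.078]
 [ 0.979  0.073 -0.085 -0.078]
 [ 0.975  0.073 -0.123 -0.078]
 [ 0.97   0.073 -0.161 -0.078]]
```

Coarse stone set at (527,191), -9.9°, flat. Back for the bench stone.

>>> jog_arm([
  [0.3, 0.02, 0.01],
  [0.65, 0.05, 0.02],
  [0.982, 0.07, 0.03],
], yaw=[-0.03, -0.05, -0.078])

```text
time_s: 27.98
eef_pos: [0.5112, 0.0922, 0.1652]
orientation: [-0.466, 0.533, -0.532, 0.465]
wrist_force: [-0.1, -0.1, 0.5]
opening: 0.0868
```

>>> jog_arm([
  [0.33, 0.02, 0],
  [0.66, 0.05, 0],
  [0.983, 0.07, -0.01],
], yaw=[-0.03, -0.05, -0.078])

```text
time_s: 28.35
eef_pos: [0.497, -0.0049, 0.1583]
orientation: [-0.476, 0.524, -0.523, 0.475]
wrist_force: [0.1, -0.2, -0.3]
opening: 0.087
```

>>> jog_arm([
  [0.33, 0.02, -0.01],
  [0.66, 0.05, -0.03],
  [0.982, 0.07, -0.05],
], yaw=[-0.03, -0.05, -0.078])

```text
time_s: 28.72
eef_pos: [0.4826, -0.1021, 0.1513]
orientation: [-0.486, 0.514, -0.513, 0.485]
wrist_force: [0.6, 0.8, 0.4]
opening: 0.0873
```

>>> jog_arm([
  [0.33, 0.02, -0.03],
  [0.66, 0.05, -0.06],
  [0.98, 0.07, -0.085],
], yaw=[-0.03, -0.05, -0.078])

```text
time_s: 29.1
eef_pos: [0.4686, -0.1993, 0.1443]
orientation: [-0.496, 0.505, -0.504, 0.495]
wrist_force: [-0.2, -0.2, 0.0]
opening: 0.0868
```

>>> jog_arm([
  [0.33, 0.02, -0.04],
  [0.66, 0.05, -0.08],
  [0.975, 0.07, -0.12],
], yaw=[-0.03, -0.05, -0.078])

```text
time_s: 29.48
eef_pos: [0.4549, -0.2964, 0.1372]
orientation: [0.506, -0.495, 0.494, -0.505]
wrist_force: [-0.2, 0.1, -0.2]
opening: 0.0869
```

>>> jog_arm([
  [0.33, 0.02, -0.05],
  [0.66, 0.05, -0.11],
  [0.97, 0.07, -0.16],
  [0.97, 0.07, -0.16],
  [0.97, 0.07, -0.16],
], yaw=[-0.03, -0.05, -0.078, -0.078, -0.078])

```text
time_s: 30.1
eef_pos: [0.4418, -0.3919, 0.1305]
orientation: [-0.515, 0.485, -0.484, 0.515]
wrist_force: [-0.0, -0.1, 0.2]
opening: 0.0867
```

```bash
python3 -c "
from h import *
plan(.4428,-.3943,.079,-86.2)"
```

```text
t 30.1 p [ 0.4418 -0.3919  0.1305] hd -86.5 tilt [-0.001  0.001 -1.   ] F [-0.  -0.1  0.2] op 0.0867
[[ 0.024  0.515  0.008 -0.011]]
```

>>> jog_arm([
  [0.02, 0.15, 0.01],
  [0.02, 0.3, 0.01],
  [0.02, 0.42, 0.01],
  [0.02, 0.5, 0.01],
  [0.02, 0.52, 0.01],
  [0.02, 0.52, 0.01],
], yaw=[-0.01, -0.01, -0.01, -0.01, -0.01, -0.01])

```text
time_s: 30.85
eef_pos: [0.4431, -0.395, 0.0795]
orientation: [-0.516, 0.483, -0.484, 0.516]
wrist_force: [0.7, 0.0, -0.3]
opening: 0.087
```

>>> jog_arm([
  [0, 0, 0],
  [0, 0, 0],
  [0, 0, 0],
  [0, 0, 0],
  [0, 0, 0],
  [0, 0, 0],
  [0, 0, 0],
  [0, 0, 0],
], yaw=[0, 0, 0, 0, 0, 0, 0, 0], jaw=1)

```text
time_s: 31.85
eef_pos: [0.4431, -0.3953, 0.0796]
orientation: [0.516, -0.483, 0.484, -0.516]
wrist_force: [0.0, -3.1, 1.2]
opening: 0.0615
```

>>> jog_arm([
  [0, -0.1, 0],
  [0, -0.25, 0],
  [0, -0.45, 0],
  [0, -0.65, 0],
  [0, -0.85, 0],
  [0, -0.95, 0],
  [0, -0.95, 0],
], yaw=[0, 0, 0, 0, 0, 0, 0])

```text
time_s: 32.72
eef_pos: [0.4433, -0.3951, 0.1754]
orientation: [-0.516, 0.483, -0.484, 0.516]
wrist_force: [-0.3, -0.6, -6.3]
opening: 0.0619
```

```bash
python3 -c "
from h import *
from plant import ctrl
c=ctrl.read_camera('scene');q=cloud(c).reshape(-1,3)
k=q[(abs(q[:,0]-.441)<.12)&(abs(q[:,1]+.394)<.028)&(q[:,2]>.06)&(q[:,2]<.14)]
for x in np.arange(.34,.55,.02):
  j=k[(k[:,0]>=x)&(k[:,0]<x+.02)&(k[:,2]>.105)]
  if len(j):print(round(x,3),len(j),np.median(j[:,2]).round(4))
print(k[:,2].min())
f=c['frame'].astype(int);m=(f[...,0]-f[...,2]>50)&(f[...,0]>180);m[:, :378]=0;m[:,454:]=0;m[:146]=0;m[220:]=0
k_,l,st,_=cv2.connectedComponentsWithStats(m.astype(np.uint8));i=1+st[1:,4].argmax()
v,u=np.nonzero(l==i);print(len(u),rect(plane(c,np.c_[u,v].astype(float),.01)))
plan(.4655,.3995,.16,-88)"
```

```text
0.36 25 0.1197
0.38 73 0.1207
0.4 108 0.1202
0.42 161 0.1202
0.44 165 0.1204
0.46 178 0.1202
0.48 176 0.1205
0.5 179 0.1205
0.52 279 0.1193
0.54 20 0.1152
0.09546774046107397
541 [464.6 399.6 224.9  95.6   1. ]
t 32.77 p [ 0.4429 -0.3948  0.1744] hd -86.3 tilt [ 0. -0. -1.] F [-0.6  0.5 -6.3] op 0.0616
[[-0.989  0.018  0.093  0.008]
 [-0.989  0.018  0.089  0.008]
 [-0.99   0.018  0.085  0.008]
 [-0.99   0.018  0.082  0.008]
 [-0.99   0.018  0.078  0.008]
 [-0.991  0.018  0.074  0.008]
 [-0.991  0.018  0.07   0.008]
 [-0.991  0.018  0.067  0.008]]
```

The bench stone is held level, underside at 0.096 m. I'll carry it to its holder at (465,400), about 1.4°.

>>> jog_arm([
  [-0.1, 0, 0.01],
  [-0.3, 0.01, 0.03],
  [-0.52, 0.01, 0.05],
  [-0.75, 0.02, 0.07],
  [-0.99, 0.02, 0.09],
], yaw=[0, 0, 0.01, 0.01, 0.01])

```text
time_s: 33.4
eef_pos: [0.4455, -0.2933, 0.172]
orientation: [-0.515, 0.485, -0.484, 0.515]
wrist_force: [0.2, 0.6, -6.1]
opening: 0.062
```

>>> jog_arm([
  [-0.25, 0, 0.02],
  [-0.5, 0.01, 0.04],
  [-0.75, 0.02, 0.07],
  [-0.99, 0.02, 0.09],
], yaw=[0, 0, 0.01, 0.01])

```text
time_s: 33.9
eef_pos: [0.4482, -0.194, 0.1701]
orientation: [0.514, -0.486, 0.486, -0.514]
wrist_force: [0.5, -0.2, -6.5]
opening: 0.0619
```

>>> jog_arm([
  [-0.25, 0, 0.02],
  [-0.5, 0.01, 0.04],
  [-0.75, 0.02, 0.06],
  [-0.99, 0.02, 0.085],
], yaw=[0, 0, 0.01, 0.01])

```text
time_s: 34.4
eef_pos: [0.4509, -0.0948, 0.1682]
orientation: [0.513, -0.487, 0.487, -0.513]
wrist_force: [1.0, -1.1, -5.7]
opening: 0.0613
```

>>> jog_arm([
  [-0.25, 0, 0.02],
  [-0.5, 0.01, 0.04],
  [-0.75, 0.02, 0.06],
  [-0.99, 0.02, 0.08],
], yaw=[0, 0, 0.01, 0.01])

```text
time_s: 34.9
eef_pos: [0.4537, 0.0043, 0.1661]
orientation: [0.512, -0.488, 0.488, -0.511]
wrist_force: [0.3, 0.4, -6.3]
opening: 0.0618
```

>>> jog_arm([
  [-0.25, 0, 0.02],
  [-0.5, 0.01, 0.04],
  [-0.75, 0.02, 0.06],
  [-0.99, 0.02, 0.08],
], yaw=[0, 0, 0.01, 0.01])

```text
time_s: 35.4
eef_pos: [0.457, 0.1033, 0.1642]
orientation: [0.51, -0.489, 0.49, -0.51]
wrist_force: [0.4, 0.4, -6.3]
opening: 0.062
```

>>> jog_arm([
  [-0.25, 0, 0.02],
  [-0.5, 0.01, 0.04],
  [-0.75, 0.02, 0.06],
  [-0.99, 0.02, 0.075],
], yaw=[0, 0, 0.01, 0.01])

```text
time_s: 35.9
eef_pos: [0.4604, 0.2024, 0.1621]
orientation: [0.509, -0.491, 0.491, -0.509]
wrist_force: [-0.1, -0.0, -5.9]
opening: 0.0617
```

```bash
python3 -c "
from h import *
plan(.465,.3997,.16,-88.6)"
```

```text
t 35.9 p [0.4604 0.2024 0.1621] hd -87.9 tilt [-0.    -0.001 -1.   ] F [-0.1 -0.  -5.9] op 0.0617
[[-0.985  0.011  0.059  0.012]
 [-0.986  0.011  0.053  0.012]]
```

>>> jog_arm([
  [-0.25, 0, 0.02],
  [-0.5, 0.01, 0.03],
  [-0.75, 0.01, 0.05],
  [-0.985, 0.01, 0.06],
], yaw=[0, 0, 0.01, 0.01])

```text
time_s: 36.4
eef_pos: [0.4628, 0.3009, 0.1612]
orientation: [0.508, -0.492, 0.492, -0.508]
wrist_force: [0.3, -0.6, -6.2]
opening: 0.062
```

>>> jog_arm([
  [-0.25, 0, 0.02],
  [-0.48, 0.01, 0.03],
  [-0.68, 0.01, 0.04],
  [-0.84, 0.01, 0.05],
  [-0.94, 0.01, 0.05],
  [-0.985, 0.01, 0.05],
  [-0.985, 0.01, 0.05],
  [-0.985, 0.01, 0.05],
], yaw=[0, 0, 0.01, 0.01, 0.01, 0.01, 0.01, 0.01])

```text
time_s: 37.4
eef_pos: [0.4665, 0.3974, 0.1603]
orientation: [0.506, -0.494, 0.494, -0.506]
wrist_force: [0.7, -0.1, -6.6]
opening: 0.062
```

```bash
python3 -c "
from h import *
plan(.465,.3997,.086,-88.6)"
```

```text
t 37.4 p [0.4665 0.3974 0.1603] hd -88.6 tilt [ 0.    -0.001 -1.   ] F [ 0.7 -0.1 -6.6] op 0.062
[[-0.024  0.743 -0.014 -0.   ]]
```

>>> jog_arm([
  [-0.02, 0.15, -0.01],
  [-0.02, 0.32, -0.01],
  [-0.02, 0.47, -0.01],
  [-0.02, 0.59, -0.01],
  [-0.02, 0.66, -0.01],
  [-0.02, 0.71, -0.01],
  [-0.02, 0.74, -0.01],
  [-0.02, 0.74, -0.01],
], yaw=[0, 0, 0, 0, 0, 0, 0, 0])

```text
time_s: 38.4
eef_pos: [0.4651, 0.4002, 0.0864]
orientation: [-0.506, 0.494, -0.494, 0.506]
wrist_force: [-0.1, -0.3, -5.6]
opening: 0.0619
```

```bash
python3 -c "
from h import *
from plant import ctrl
c=ctrl.read_camera('scene');q=cloud(c).reshape(-1,3)
cv2.imwrite('pics/c8.png',cv2.resize(c['frame'][110:240,350:490,::-1],None,fx=4,fy=4,interpolation=cv2.INTER_CUBIC))
k=q[(q[:,0]>.5)&(q[:,0]<.6)&(abs(q[:,1]-.4)<.06)&(q[:,2]>.024)&(q[:,2]<.04)];print(rect(k[:,:2]),np.median(k[:,2]),k[:,0].max())
plan(.465,.3997,.084,-88.6)"
```

```text
[531.2 401.3  64.1  61.9 -89.8] 0.03158689271417173 0.5622409824482628
t 38.45 p [0.4652 0.4002 0.0866] hd -88.6 tilt [ 0.  0. -1.] F [ 0.6 -0.2 -6.5] op 0.0615
[[ 0.005  0.026 -0.002  0.002]]
```

View pics/c8.png

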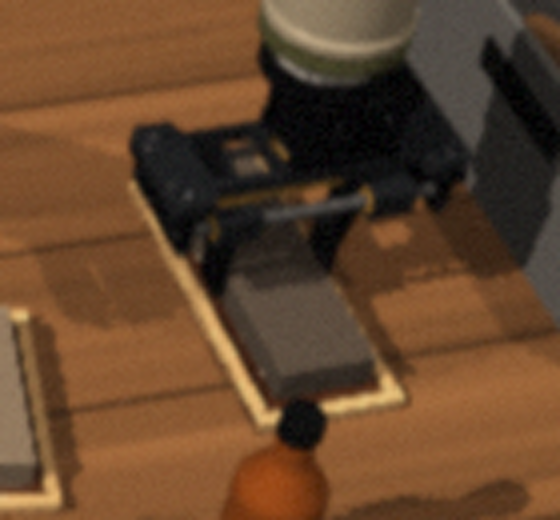

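The crop shows the bench stone (300,320) lined up inside its rim, just above the floor. The gripper body is clear of the grey crate. I'll lower it by feel.

>>> jog_arm([
  [0, 0.01, 0],
  [0, 0.02, 0],
  [0, 0.028, 0],
  [0, 0.028, 0],
], yaw=[0, 0, 0, 0])

```text
time_s: 38.95
eef_pos: [0.4652, 0.4002, 0.0846]
orientation: [-0.506, 0.493, -0.494, 0.506]
wrist_force: [-3.6, -4.1, 5.2]
opening: 0.0616
```

>>> jog_arm([
  [0, 0, 0],
  [0, 0, 0],
  [0, 0, 0],
  [0, 0, 0],
  [0, 0, 0],
  [0, 0, 0],
], yaw=[0, 0, 0, 0, 0, 0], jaw=-1)

```text
time_s: 39.7
eef_pos: [0.4651, 0.4001, 0.0835]
orientation: [-0.506, 0.494, -0.494, 0.506]
wrist_force: [-1.2, 0.1, 0.0]
opening: 0.0869
```

>>> jog_arm([
  [0, -0.15, 0],
  [0, -0.5, 0],
  [0, -0.95, 0],
  [0, -0.95, 0],
  [0, -0.95, 0],
], yaw=[0, 0, 0, 0, 0])

```text
time_s: 40.33
eef_pos: [0.465, 0.4, 0.1788]
orientation: [-0.506, 0.493, -0.494, 0.506]
wrist_force: [-1.2, -1.1, -0.1]
opening: 0.0868
```

>>> jog_arm([
  [0.2, -0.2, -0.1],
  [0.5, -0.5, -0.3],
  [0.9, -0.9, -0.5],
  [0.9, -0.9, -0.5],
  [0.9, -0.9, -0.5],
  [0.9, -0.9, -0.5],
], yaw=[0, 0, 0, 0, 0, 0])

```text
time_s: 41.08
eef_pos: [0.417, 0.3093, 0.267]
orientation: [0.507, -0.494, 0.493, -0.506]
wrist_force: [-0.9, -0.3, -0.3]
opening: 0.087
```

Run:
```python
from h import *
from plant import ctrl
for n in("scene","top"):
    c=ctrl.read_camera(n); q=cloud(c).reshape(-1,3)
    if n=="scene": cv2.imwrite("pics/s9.png",c["frame"][:,:,::-1])
    for nm,X,Y,dx,dy,lo,hi in(("puck",.562,-.202,.035,.035,.026,.05),("slip",.571,-.005,.035,.035,.024,.045),("coarse",.526,.19,.08,.05,.025,.045),("bench",.465,.4,.11,.05,.022,.045),("bottle",.684,.304,.05,.05,.03,.2),("tin",.697,-.328,.05,.05,.03,.1)):
        k=q[(abs(q[:,0]-X)<dx)&(abs(q[:,1]-Y)<dy)&(q[:,2]>lo)&(q[:,2]<hi)]
        if len(k)>5: print(n,nm,len(k),rect(k[:,:2]),np.median(k[:,2]).round(4))
plan(.465,.3997,.086,-88.6)
```

```text
scene puck 308 [ 562.7 -201.4   52.1   45.3   -4.8] 0.0325
scene slip 133 [572.7  -6.6  36.5  25.1  27.6] 0.0285
scene coarse 902 [526.5 191.3 130.2  54.9 -10. ] 0.0298
scene bench 1414 [466.2 399.9 195.1  66.    1.5] 0.0299
scene bottle 946 [691.7 302.6  51.6  40.8  59.7] 0.0941
scene tin 952 [ 699.4 -328.4   66.4   64.5   29.5] 0.0604
top puck 207 [ 559.8 -199.4   46.2   43.9  -43.4] 0.0344
top slip 91 [569.6  -4.6  34.3  24.   28.5] 0.0298
top coarse 773 [524.1 193.  125.1  55.6  -9.7] 0.0316
top bench 489 [489.4 402.3 133.8  64.4   1.9] 0.0318
top bottle 393 [678.8 306.   51.1  45.7 -50.2] 0.1017
top tin 308 [ 695.8 -326.4   63.6   62.7   46.7] 0.064
t 41.17 p [0.4171 0.3093 0.2673] hd -88.5 tilt [-0.002 -0.001 -1.   ] F [-0.   0.4  0.2] op 0.0873
[[-0.446  0.906  0.252  0.002]
 [-0.446  0.906  0.251  0.002]]
```

View pics/s9.png

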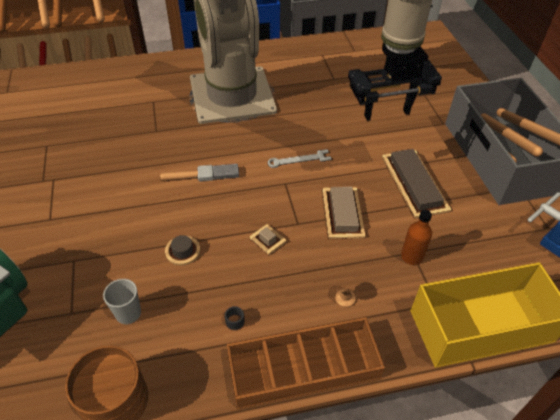

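The final view shows all four stones in their holders: bench (415,180), coarse (344,211), slip (268,237) and puck (182,247). The bottle (417,240) and the tin (122,301) are where they were, and the gripper is clear in the air.

```bash
python3 -c "
from plant import ctrl
print(ctrl.close_job())"
```

```text
the job is handed in; nothing more can be done
None
```

I took the stack down in order (slip, puck, coarse, bench) and set each stone into its own holder. Each was lowered until I felt light contact of 5–12 N before release. I handed the job in at about 41 s; the job reports no verdict.

My last camera checks, made before hand-in:

| Stone | Offset from holder centre | Angle to holder |
|---|---|---|
| Slip | about 3 mm at most | within about 4° |
| Puck | about 3 mm at most | – |
| Coarse | about 3 mm at most | within 0.5° |
| Bench | about 1–2 mm | within 0.5° |

- **Height:** all four stone tops read within about 2 mm of the height they should have when flat on the holder floor.
- **Bystanders:** the oil bottle and tin read within about 1 mm of where they started.
- **Gripper:** it was open, about 0.27 m up and touching nothing at hand-in.

**What went wrong or disagreed:**
- The fingers were still closing when I lifted the slip stone, so it was held by only about its top 5 mm. It stayed level and was placed correctly.
- The two cameras differ by 2–4 mm, mostly in x, so I used roughly the average of the two.
- The last overhead reading of the bench stone (centre x 489 mm, length 134 mm) disagreed because the arm hid part of it. I relied on the scene camera for that stone.

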